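Snap the hold-down bar onto the tube mixer and keep it pressed

ROBOT

A 7-joint arm with a two-finger parallel gripper is mounted at the origin on the work surface. World frame = base frame: x ahead of the robot, y to its left, z up, the work surface at z = 0. Lengths are in m, angles in rad, forces in N, time in s.
With the tool pointing down it reaches from about 0.425 to 0.875 m from the base axis. Payload 4.7 kg.
Tool frame: the origin (TCP) lies at the very end of the fingers, on their centre line; the grasp point (between the pads) lies ctrl.grip_point_offset behind it (ctrl.grip_point_offset is the distance from the TCP to the grasp point, in m); z points along the fingers, y is the line along which they close (so a half turn about z gives the same grasp; the last joint's range is limited). The gripper opens to 85 mm and grips with 20 to 120 N. Pads are 22 mm wide; open, the fingers measure 114 mm over their backs; the gripper's body (76 mm by 85 mm) begins 54 mm behind the grasp point. The pads swing forward as they close: fully open they stand 13 mm farther back than shut.
Start: joints at [-1.25, 0.321, -0.07, 1.45, 0.023, 1.371, -0.057], TCP at [0.196, 0.62, 0.202] pointing down, gripper open.
Joint ranges: [-2.86, 2.86], [-0.3, 2.09], [-1.38, 1.24], [0.06, 2.45], [-1.56, 4.7], [0.09, 2.05], [-2.69, 2.69]. Speed limits (rad/s): [2.57, 2.57, 3.14, 3.14, 3.14, 3.14, 3.14].

INTERFACE

Orientations are given as a rotation vector (axis times angle).
In Python, from station import ctrl, eyes, order gives the robot as it stands. The module is installed in compiled form; this text tells all that it offers.
- The arm moves only by the tool arm_command, never from a script. Its argument "steps" is a list of rows, each a list of 5 numbers: the opening, from 0 (shut) to 1 (fully open), then the shift along the world's x, y, z in mm, then the turn about the world's z in rad. A call has 1 to 8 rows; each row shifts and turns the commanded pose from where the row before left it; what a row does not reach is not made up. A row lasts 1/12 s, in which the tool goes at most 41.7 mm and 7.16 degrees, less where a joint would pass 70% of its speed; a pose out of reach is approached as far as the arm can. A call is refused whole if a number of a shift passes 41.7 or a number of a turn 0.125, either way. A call with a gripper value outside its range is refused whole. The fingers move at their own pace and stop on an object; the grip force is fixed at half the most. Time passes only in rows, so rows that do not move let the fingers close. It gives the time, the measured TCP pose, the force, the opening and the grip force at its end, in the units of the state.
- ctrl.observe(): the state, without advancing time (a new reading comes with each control period).
- eyes.get_image(name): name is "side" or "top" or "wrist"; returns a dict with "frame" (480x640x3 uint8, red, green, blue), "fx", "fy", "cx", "cy" (pixels), "D" ([k1, k2, p1, p2, k3] as OpenCV has them; the pictures are not rectified), "position" and "orientation" of the camera in the world. Camera axes: x right, y down, z forward; pixel columns grow to the right and rows downward; lengths in m; the calibration is good to about 2 mm. A picture is of the moment at which its call begins. There is no depth.
- order.close_job(): hands the job in; it is judged then, once.
The state is a dict: "t": time; "joint_pos": joint angles; "joint_velocities": joint speeds; "tau": joint torques, N m; "tool_pos": TCP position; "ee_rot": TCP orientation; "ft_force": force on the tool from outside, world axes, zero at the start; "moment": the same for the moment, N m; "opening": finger opening in m; "finger_force": force on a finger pad.
Only numpy, scipy, OpenCV 4.12 (cv2) and the standard library are available. Lean on these libraries where they do the work, as an engineer would, in place of code of your own. Each camera call takes 0.05 s, during which the arm holds its last target. There are 200 camera calls.

TASK

Take the longer of the two metal hold-down bars by its rib and lay it squarely across the two end posts of the tube mixer, rib up, between the sprung catches. Press it down past the resistance until both catches snap over its ends and it lies fully home on the posts, then keep pressing: finish while still holding the rib and pushing the bar down firmly, with about 10 N. Leave the shorter bar, the bottle and the beaker where they are.

Things in the scene. Friction and masses are not known exactly. Their poses are not given: they have to be found in the camera images.
- bar: The longer hold-down bar: aluminium plate 40 (x) x 200 (y) x 6 (z) mm with an upright grip rib in the middle of its top, 16 mm thick (x), 60 mm long (y), 36 mm tall: rib top 42 mm above the plate's underside. About 0.2 kg. Starts flat on the bench, rib up. Origin: centre of the plate's underside; y along the bar, z up through the rib. Both ends are alike.
- bar_end_a (a point): Point on the bar's underside in the middle of its +y end, 100 mm from the bar's origin.
- bar_end_b (a point): Point on the bar's underside in the middle of its -y end, 100 mm from the bar's origin.
- mixer: White tube mixer fixed to the bench, 130 (x) x 290 (y) mm: four capped tubes in a row along y (caps 97 mm high) between two aluminium end posts. Posts 44 (x) x 20 (y) mm, centred at y = +-91 mm, flat tops 100 mm above the bench. Outside each post: a black sprung catch, backed by a plate at |y| = 129 to 137 mm, 126 mm high. Origin: centre of underside, on the bench; z up.
- seat (a point): Point midway between the two posts at the height of their tops (100 mm above the bench), axes as the mixer's. The bar is home when its origin is here, its y along the mixer's y (either way round).
- catch_left (a joint): Sprung catch at the mixer's +y end, 24 mm wide (x): how far it is pushed outwards, in m; 0 = at rest, at most 0.012. At rest its hook tip is 94 mm from the middle and 10.8 mm above the post top; above the tip a smooth ramp, 18 mm high, leans outwards 35 degrees from vertical. A bar let down centrally first rests on both ramps, its underside about 19 mm above the posts.
- catch_right (a joint): The same catch, mirrored, at the -y end (positive = pushed outwards). Pressing the bar spreads each catch about 6 mm; the total resistance rises to about 6 to 12 N, then drops suddenly once the underside is 10 mm above the posts. Keep pressing: at about 5 mm the hooks snap in over the plate and draw it down; the catches return to 0 and the bar meets the hard posts.
- spare_bar: The shorter bar, not to be used: same plate section and rib, but 130 mm long. About 0.16 kg. Flat on the bench, rib up; origin at the centre of its underside, y along it. The two bars may lie in either place.
- reagent_bottle: Capped clear bottle, 60 mm diameter, 130 mm tall, standing on the bench; origin at the centre of its underside.
- beaker: Glass beaker, 68 mm diameter at the rim, 85 mm tall, standing on the bench; origin at the centre of its underside.
Mind the look-alikes: they are no part of the job. Leave any red look-alike of the bar alone.

How it is judged:
By the outcome, as a careful person would: the job done as asked, in the order asked, and still so for the second after the job is handed in, while the arm keeps its last pose, push and grip.
It also fails if it takes over 48 s, if anything falls off the work surface, if the arm or the gripper's body presses on something with over 40 N, if the wrist force passes 120 N, or if a joint passes its speed limit or range.

## Working session

There is one attempt and no reset: what is moved stays moved. The work goes in short steps, Python scripts to look and compute and a tool call to move; the robot and the scene stay as the last step left them, time stands still between calls to the robot, and variables do not carry over. Pictures are saved under pics/ and viewed, at most 10 in all, crops included, and the job is handed in when it is done.

Besides the shell and the picture viewer there is one more tool, called after "Call:" in YAML: its name, and indented under it one key for each argument. arm_command: Moves the arm, as the interface text tells. Its arguments: {"type":"object","properties":{"steps":{"type":"array"}},"required":["steps"]}

```bash
mkdir -p pics; cat > h.py <<'E'
import numpy as np, cv2
from scipy.spatial.transform import Rotation as R
from station import ctrl, eyes, order
def look(n,save=None):
    im=eyes.get_image(n)
    if save: cv2.imwrite('pics/'+save,im['frame'][:,:,::-1])
    return im
def rot(im):
    o=np.array(im['orientation'],float)
    return o if o.shape==(3,3) else R.from_rotvec(o).as_matrix() if o.size==3 else R.from_quat(o).as_matrix()
def onplane(im,px,z):
    K=np.array([[im['fx'],0,im['cx']],[0,im['fy'],im['cy']],[0,0,1.]])
    p=cv2.undistortPoints(np.array(px,float).reshape(-1,1,2),K,np.array(im['D'],float)).reshape(-1,2)
    d=np.c_[p,np.ones(len(p))]@rot(im).T; c=np.array(im['position'])
    return c+d*((z-c[2])/d[:,2:3])
def project(im,P):
    K=np.array([[im['fx'],0,im['cx']],[0,im['fy'],im['cy']],[0,0,1.]])
    M=rot(im).T; return cv2.projectPoints(np.array(P,float).reshape(-1,1,3),cv2.Rodrigues(M)[0],-M@np.array(im['position']),K,np.array(im['D'],float))[0].reshape(-1,2)
E
python3 - <<'E'
from h import *
for n in('top','side'):
    im=look(n,n+'0.png'); print(n,im['position'],im['orientation'],im['fx'])
print(ctrl.observe(),ctrl.grip_point_offset)
E
```

```text
top [ 0.34953341 -0.08240334  1.11181598] [-2.15106811  2.13212192 -0.17399462] 541.4819692540651
side [0.30273909 0.3778232  0.71343482] [-0.60882682  2.74722147 -0.98423805] 452.5386391525747
{'t': 0.1, 'joint_pos': array([-1.24989176,  0.32176917, -0.07009125,  1.451608  ,  0.02257793,
        1.37079351, -0.05691942]), 'joint_velocities': array([-0.00117312, -0.00115132,  0.00149365, -0.0019333 ,  0.00214043,
        0.00091142,  0.00153468]), 'tau': array([ 4.74980413e-05, -4.94877934e+01, -3.83940730e-01, -3.15210307e+01,
        1.28837902e-02,  7.42033299e-03,  1.20681977e-05]), 'tool_pos': array([0.19617744, 0.61910386, 0.20099217]), 'ee_rot': array([-4.79990689e-01, -3.10450222e+00,  2.79549158e-03]), 'ft_force': array([-0.47575178,  0.07795233,  1.20874852]), 'moment': array([-0.04362191, -0.02609618, -0.04073781]), 'finger_force': 0.0, 'opening': 0.08520000903944656} 0.0187
```

View pics/top0.png

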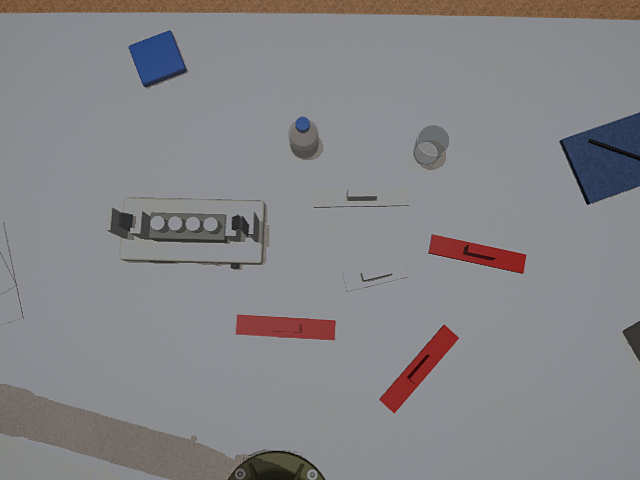

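View pics/side0.png

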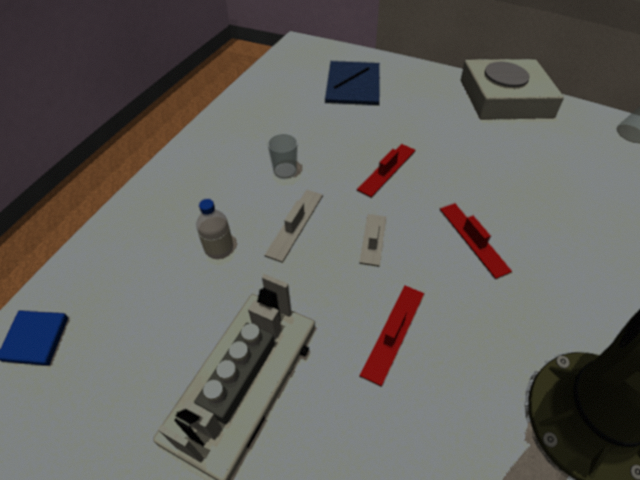

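The top view shows these candidates for the bar:
- Plain metal at (361,197), about 95 px long: the long bar, my choice.
- Plain metal at (376,273), about 65 px: the spare.
- Red look-alikes at (478,254), (286,327) and (419,369).

The mixer is at (193,231), the bottle at (303,138) and the beaker at (431,145). In the side view the long bar is at (295,226). I'll check it in one close crop.

```bash
python3 - <<'E'
from h import *
t=cv2.imread('pics/top0.png'); s=cv2.imread('pics/side0.png')
def enh(c,k):
    g=cv2.createCLAHE(3,(4,4)).apply(cv2.cvtColor(c,cv2.COLOR_BGR2GRAY)); return cv2.resize(g,None,fx=k,fy=k,interpolation=cv2.INTER_CUBIC)
a=enh(t[180:280,300:420],3.333)   # 400x333
b=enh(s[180:280,255:395],2.857)  # 400x286
c=enh(t[185:275,100:280],4.444) #800x400... 
c=cv2.resize(c,(540,270))  # scale 3
d=enh(s[270:480,150:330],260/180)
out=np.zeros((600,800),np.uint8)
out[:a.shape[0],:400]=a[:,:400]; out[:b.shape[0],400:800]=b[:,:400]
out[333:600,:540]=c[:267]; out[295:295+d.shape[0],540:800]=d[:305,:260]
cv2.imwrite('pics/c1.png',out)
E
```

```text
(no output)
```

View pics/c1.png

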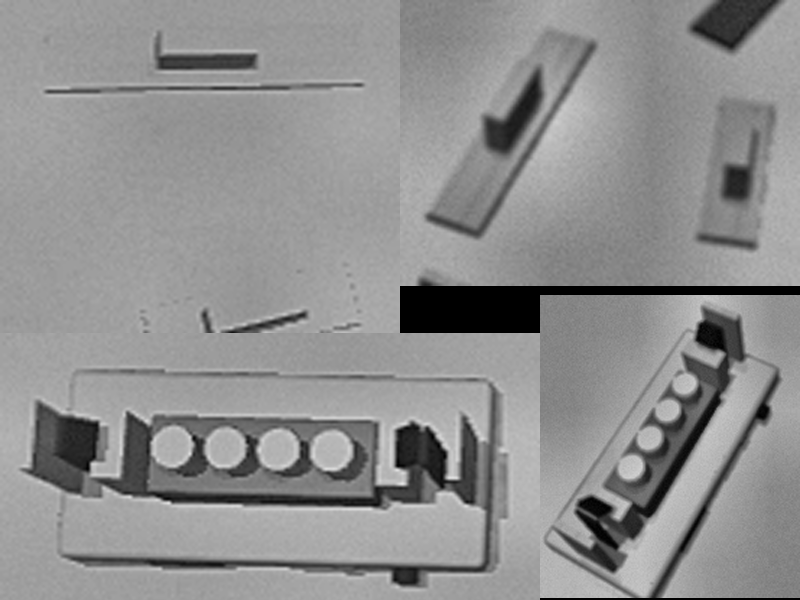

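The crop confirms the long plain bar, with side-view plate corners near (306,190), (324,195), (282,260) and (265,256). The mixer's four caps run from (158,223) to (211,224) in the top view.

```bash
python3 - <<'E'
from h import *
import types
t=look('top');s=look('side')
P=onplane(s,[(306.5,190.2),(323.6,194.7),(282.3,260.5),(264.5,255.6)],.006)
print(P,P.mean(0)); d=(P[0]+P[1]-P[2]-P[3])/2; print(np.linalg.norm(d),np.arctan2(d[1],d[0]))
c=np.array([(174,446),(228,449),(279,449),(333,451)],float);c=(c-[0,333])/3+[100,185]
Q=onplane(t,c,.097);print(Q,Q.mean(0))
c=np.array([(631,467),(652,439),(668,411),(685,388)],float);c=(c-[540,295])/1.4444+[150,270]
Q2=onplane(s,c,.097);print(Q2,Q2.mean(0))
# base outline corners top (base top height unknown ~0.03)
# bar in top: shadow line & ends
print(onplane(t,[(313.5,207.3),(409,205.5)],.0))
# seams: front edge of mixer base top view
c=np.array([(76,371),(490,382),(486,570),(63,555)],float);c=(c-[0,333])/3+[100,185]
print(onplane(t,c,.03))
o=ctrl.observe();print(R.from_rotvec(o['ee_rot']).as_matrix())
E
```

```text
[[ 0.64290463 -0.26091893  0.006     ]
 [ 0.60233453 -0.26386306  0.006     ]
 [ 0.59976316 -0.06618731  0.006     ]
 [ 0.6374147  -0.06207631  0.006     ]] [ 0.62060426 -0.1632614   0.006     ]
0.19830015417597355 -1.5504689177527171
[[0.54807807 0.22912173 0.097     ]
 [0.54643155 0.19444722 0.097     ]
 [0.546718   0.16185604 0.097     ]
 [0.54572797 0.1273408  0.097     ]] [0.5467389  0.17819145 0.097     ]
[[0.54418562 0.23225233 0.097     ]
 [0.54100754 0.19833922 0.097     ]
 [0.54234343 0.16508308 0.097     ]
 [0.53981753 0.13476714 0.097     ]] [0.54183853 0.18261044 0.097     ]
[[ 0.60290081 -0.06660947  0.        ]
 [ 0.60879505 -0.26770443  0.        ]]
[[0.61298147 0.32029311 0.03      ]
 [0.60761571 0.03585899 0.03      ]
 [0.4784291  0.03520642 0.03      ]
 [0.48581393 0.32065766 0.03      ]]
[[-9.53307623e-01  3.02000793e-01 -3.11551848e-04]
 [ 3.02000948e-01  9.53306903e-01 -1.17309427e-03]
 [-5.72708742e-05 -1.21240867e-03 -9.99999263e-01]]
```

Call:
arm_command:
  steps:
    - [1,28,-20,8,-0.12]
    - [1,28,-20,8,-0.12]
    - [1,28,-20,8,-0.12]
    - [1,28,-20,8,-0.12]
    - [1,28,-20,8,-0.12]
    - [1,28,-20,8,-0.12]
    - [1,28,-20,8,-0.12]
    - [1,28,-20,8,-0.12]

```text
t: 0.87
tool_pos: [0.4214, 0.4584, 0.2664]
ee_rot: [-1.867, -2.527, 0.0]
ft_force: [1.5, -0.1, -0.1]
opening: 0.0855
finger_force: 0.0
```

Call:
arm_command:
  steps:
    - [1,16,-35,4,-0.12]
    - [1,16,-35,4,-0.12]
    - [1,16,-35,4,-0.04]
    - [1,16,-35,4,0]
    - [1,16,-35,4,0]
    - [1,16,-35,4,0]
    - [1,16,-35,4,0]
    - [1,16,-35,4,0]

```text
t: 1.53
tool_pos: [0.5486, 0.1779, 0.2983]
ee_rot: [-2.194, -2.248, -0.0]
ft_force: [1.4, -0.0, -1.1]
opening: 0.0855
finger_force: 0.0
```

Call:
arm_command:
  steps:
    - [1,0,0,0,0]
    - [1,0,0,0,0]

```text
t: 1.7
tool_pos: [0.5495, 0.1762, 0.2985]
ee_rot: [2.201, 2.24, 0.001]
ft_force: [-0.2, 0.8, 0.6]
opening: 0.0854
finger_force: 0.0
```

```bash
python3 - <<'E'
from h import *
w=look('wrist','w1.png');o=ctrl.observe();print(o['tool_pos'],R.from_rotvec(o['ee_rot']).as_matrix()[:,1],w['position'],rot(w)[:,2])
E
```

```text
[0.54849647 0.17892682 0.29802854] [ 9.99761972e-01  2.18170850e-02 -1.18063435e-04] [0.54769991 0.24723557 0.47092848] [ 0.00606077 -0.28125761 -0.95961316]
```

View pics/w1.png

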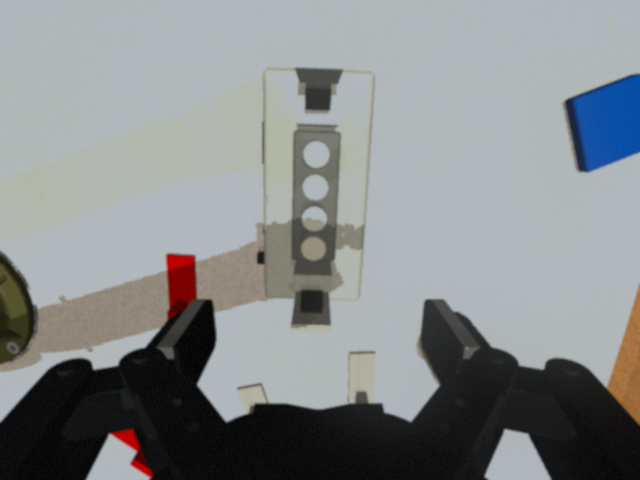

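The wrist view shows the mixer upright, with caps at (316,154), (315,187), (314,218) and (313,248). The base corners are (265,69), (375,72), (359,299) and (266,299), and the bar starts at (362,352).

```bash
python3 - <<'E'
from h import *
w=look('wrist');g=cv2.cvtColor(w['frame'],cv2.COLOR_RGB2GRAY)
C=cv2.HoughCircles(cv2.GaussianBlur(g,(3,3),0)[130:270,285:350],cv2.HOUGH_GRADIENT,1,20,param1=80,param2=12,minRadius=10,maxRadius=17)[0]
C=C[np.argsort(C[:,1])];print(C+[285,130,0])
Q=onplane(w,C[:,:2]+[285,130],.097);print(Q,Q.mean(0)); l=np.polyfit(Q[:,1],Q[:,0],1);print('yaw',-l[0])
for z in(.02,.03): 
  B=onplane(w,[(265,69),(375,72),(359,299),(266,299)],z);print(B,B.mean(0))
print(onplane(w,[(349.5,352),(375,352)],.006))
# black hook tips/back plates x: 
print(onplane(w,[(296,69),(342,69),(292,325),(330,325)],.126))
E
```

```text
[[317.5        156.5         12.69999981]
 [316.5        190.5         12.5       ]
 [315.5        221.5         12.        ]
 [313.5        251.5         11.60000038]]
[[0.54629124 0.2316243  0.097     ]
 [0.54599357 0.19634064 0.097     ]
 [0.54560986 0.16264417 0.097     ]
 [0.54406978 0.12841495 0.097     ]] [0.54549111 0.17975602 0.097     ]
yaw -0.020490955421226614
[[0.48198137 0.3285837  0.02      ]
 [0.61218642 0.32815272 0.02      ]
 [0.60849692 0.03488097 0.02      ]
 [0.47830994 0.03196062 0.02      ]] [0.54524366 0.1808945  0.02      ]
[[0.48341449 0.32683591 0.03      ]
 [0.61072955 0.32641449 0.03      ]
 [0.60712195 0.03965211 0.03      ]
 [0.47982455 0.03679658 0.03      ]] [0.54527264 0.18242477 0.03      ]
[[ 0.60110239 -0.06069549  0.006     ]
 [ 0.64000255 -0.06008637  0.006     ]]
[[0.52521894 0.31047848 0.126     ]
 [0.56674406 0.31140078 0.126     ]
 [0.52221718 0.0525452  0.126     ]
 [0.56388822 0.05349453 0.126     ]]
```

Call:
arm_command:
  steps:
    - [1,8,-41,0,0]
    - [1,8,-41,0,0]
    - [1,8,-41,0,0]
    - [1,8,-41,0,0]
    - [1,8,-41,0,0.006]
    - [1,8,-41,0,0]
    - [1,8,-34,0,0]
    - [1,8,0,0,0]

```text
t: 2.47
tool_pos: [0.6111, -0.1082, 0.2982]
ee_rot: [2.197, 2.241, -0.006]
ft_force: [-0.6, -0.7, -0.5]
opening: 0.0853
finger_force: 0.0
```

Call:
arm_command:
  steps:
    - [1,8,-21,-40,0]
    - [1,0,0,-40,0]
    - [1,0,0,-30,0]
    - [1,0,0,0,0]
    - [1,0,0,0,0]

```text
t: 2.88
tool_pos: [0.6188, -0.1161, 0.1902]
ee_rot: [-2.182, -2.255, 0.003]
ft_force: [0.7, -0.2, 0.8]
opening: 0.0856
finger_force: 0.0
```

```bash
python3 - <<'E'
from h import *
w=look('wrist','w2.png');o=ctrl.observe();print(o['tool_pos'],R.from_rotvec(o['ee_rot']).as_matrix()[:,1],w['position'])
E
```

```text
[ 0.62027388 -0.11695117  0.19265379] [9.99463761e-01 3.27390348e-02 5.88437463e-04] [ 0.6166901 -0.0453161  0.3627462]
```

View pics/w2.png

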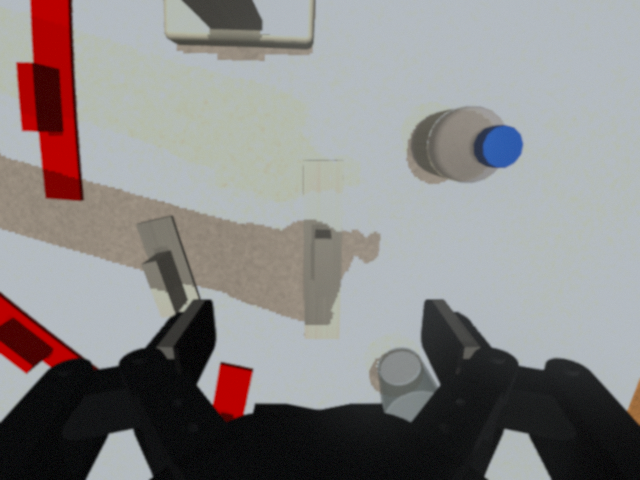

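The bar lies centred in the wrist view. Its plate corners are (303,160), (342,160), (341,338) and (305,338), with the rib around (322,270).

```bash
python3 - <<'E'
from h import *
w=look('wrist')
P=onplane(w,[(303,160),(342,160),(341,338),(305,338)],.006);print(P,P.mean(0));d=(P[0]+P[1]-P[2]-P[3]);print('yaw',np.arctan2(-d[0],d[1]),np.linalg.norm(d)/2)
print(onplane(w,[(315,233),(331,233)],.042))
E
```

```text
[[ 0.60328153 -0.06751765  0.006     ]
 [ 0.64211102 -0.06622637  0.006     ]
 [ 0.65144195 -0.26721331  0.006     ]
 [ 0.60975596 -0.26854266  0.006     ]] [ 0.62664762 -0.167375    0.006     ]
yaw 0.03929542413995949 0.20116126078295649
[[ 0.61751687 -0.13272249  0.042     ]
 [ 0.63265807 -0.13222628  0.042     ]]
```

Call:
arm_command:
  steps:
    - [1,3,-24,-10,0.005]
    - [1,3,-24,-30,0]
    - [1,0,0,-40,0]
    - [1,0,0,-40,0]
    - [1,0,0,-30,0]
    - [1,0,0,-15,0]
    - [1,0,0,-14,0]
    - [1,0,0,0,0]

```text
t: 3.65
tool_pos: [0.6256, -0.1659, 0.0119]
ee_rot: [-2.18, -2.261, 0.001]
ft_force: [-1.3, 0.5, 0.1]
opening: 0.0857
finger_force: 0.0
```

Call:
arm_command:
  steps:
    - [0,0,0,0,0]
    - [0,0,0,0,0]
    - [0,0,0,0,0]
    - [0,0,0,0,0]
    - [0,0,0,0,0]
    - [0,0,0,0,0]
    - [0,0,0,0,0]
    - [0,0,0,0,0]

```text
t: 4.32
tool_pos: [0.6256, -0.1668, 0.0129]
ee_rot: [2.182, 2.26, 0.0]
ft_force: [-0.3, -0.2, 1.4]
opening: -0.0
finger_force: 0.7
```

```bash
python3 - <<'E'
from h import *
o=ctrl.observe();print(o['opening'],o['finger_force'],o['tool_pos'])
w=look('wrist');s=look('side')
a=w['frame'][:,:,::-1];b=s['frame'][130:330,180:480,::-1]
cv2.imwrite('pics/w3.png',np.hstack([cv2.resize(a[:,100:540],(400,436)),cv2.resize(b,(400,267))if 0 else np.vstack([cv2.resize(b,(400,267)),np.zeros((169,400,3),np.uint8)])]))
E
```

```text
-1.1604055700510782e-05 0.7093871477991343 [ 0.62559443 -0.1667663   0.01292459]
```

View pics/w3.png

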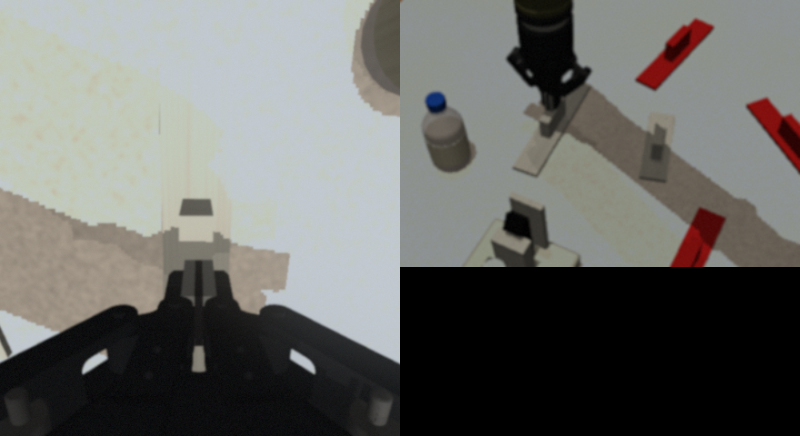

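The wrist view shows the rib in front of the fingers, its near end at about (197,207) in the picture, but the opening reads 0. I'll compare where the fingertips and rib should appear.

```bash
python3 - <<'E'
from h import *
w=look('wrist');f=w['frame']
k=.909
def sh(p): return np.round((np.array(p)-[100,0])*k)
M=lambda x,y,z:np.array([.6255,-.165,0])+[x-.035*y,y+.035*x,z]
print('rib top +y end',sh(project(w,[M(-.008,.03,.042),M(.008,.03,.042)])),'bottom',sh(project(w,[M(-.008,.03,.006),M(.008,.03,.006)])))
print('plate end',sh(project(w,[M(-.02,.1,.006),M(.02,.1,.006)])))
print('rib top -y',sh(project(w,[M(-.008,-.03,.042),M(.008,-.03,.042)])))
print('pad edges at z .013,.05 front',sh(project(w,[M(x,.011,z) for z in(.013,.05) for x in(-.008,.008)])))
c=f[180:480,200:440,::-1]; cv2.imwrite('pics/w4.png',cv2.resize(c,(480,600),interpolation=cv2.INTER_CUBIC))
E
```

```text
rib top +y end [[182. 213.]
 [216. 213.]] bottom [[185. 197.]
 [213. 197.]]
plate end [[160.  65.]
 [238.  65.]]
rib top -y [[184. 325.]
 [214. 325.]]
pad edges at z .013,.05 front [[185. 232.]
 [213. 232.]
 [182. 258.]
 [217. 258.]]
```

View pics/w4.png

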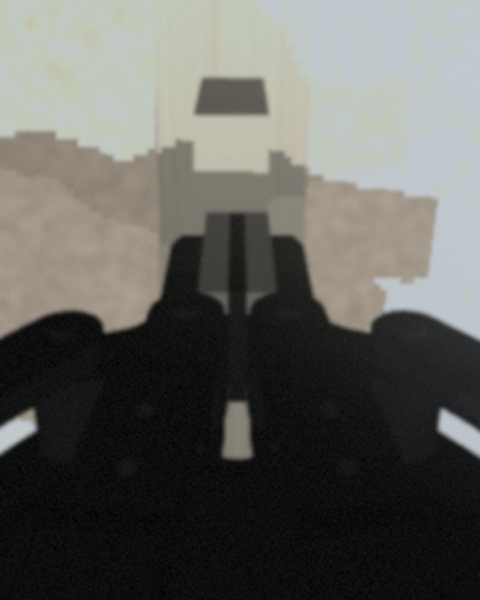

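```bash
python3 - <<'E'
from h import *
s=look('side');w=look('wrist');g=cv2.cvtColor(s['frame'],cv2.COLOR_RGB2GRAY)
print(ctrl.observe()['tool_pos'],w['position'])
print('tip z.013,.03,.05,.07',project(s,[(.6256,-.1668,z) for z in(.013,.03,.05,.07)]))
print('rib top near end c, far end c',project(s,[(.6245,-.135,.042),(.6265,-.195,.042)]))
for r in range(186,236,2): print(r,' '.join('%3d'%v for v in g[r,276:312:2]))
E
```

```text
[ 0.62558599 -0.16675517  0.0129139 ] [ 0.62261792 -0.09580875  0.18537425]
tip z.013,.03,.05,.07 [[293.89079441 219.10810425]
 [293.44409734 213.57324438]
 [292.90342553 206.86179542]
 [292.34572481 199.92487179]]
rib top near end c, far end c [[286.29865301 220.34819299]
 [298.98120892 200.39048199]]
186  75  93  16   7   5   6   4   2   2   5   2   2   8  61 127 146  93  19
188  15  25   8   6   7   4   4   9   5   5   5   3  25 112 144 118  52  16
190   4   7   7   5   4   3   6   4   6   7   6   4  32 109  99  40   9  11
192  26   2   8   3   4   5   7   7   8   5   6   9   8  31  21   5   8   5
194 100  53  71  50  11   6   7   3   3   4   4   6   6   7   8   4   7   2
196 143 136 139 127  44   0   8   3   5   9   6   4   9   6   7   5   5  17
198 145 145 144 142  94  15  11   9   6   1   7   4   5   7   3   4  25  55
200 144 144 144 146 124  39  35  21  13   8   8   5   7   4  13  39  70  79
202 146 145 144 145 137  51  32  20  33  17   3   6  25  41  55  79  81  78
204 144 144 145 146 134  53  28  22  35  24   5   6  34  61  69  81  78  79
206 144 139 138 140 112  44  26  20 
[... 403 characters left out ...]
  68  79  73  69
218 139 131 113  99 107 124 127 126 111  58  39  40  44  59  74  75  68  84
220 144 144 137 124 102 108 120 125  95  45  41  42  52  69  71  62  75  95
222 142 141 144 142 104  58  72  83  55  39  41  47  67  71  66  63  89  98
224 142 143 141 141 103  52  51  52  43  40  41  57  69  70  60  74  86  93
226 142 143 142 134 100  55  52  50  44  40  50  66  70  64  65  83  84  84
228 144 144 137 126 103  57  55  53  43  45  85  86  77  61  78  86  85  84
230 143 141 132 123 108  63  52  52  43  69 118 123  97  86 121 121  94  83
232 144 140 129 123 121 101  85  64  64 109 126 117  92 129 141 142 129 101
234 142 135 129 123 124 125 120 112 111 123 121  92 114 142 143 142 142 136
```

The two views agree: the fingers are shut just above the rib top, about 32 mm higher than the TCP reading implies. I'll open and go lower in small steps, watching the force.

Call:
arm_command:
  steps:
    - [1,0,0,0,0]
    - [1,0,0,0,0]
    - [1,0,0,0,0]
    - [1,0,0,0,0]
    - [1,0,0,0,0]
    - [1,0,0,-4,0]
    - [1,0,0,-4,0]
    - [1,0,0,0,0]

```text
t: 5.23
tool_pos: [0.6246, -0.1665, 0.0034]
ee_rot: [-2.181, -2.259, 0.002]
ft_force: [0.1, 0.5, -0.2]
opening: 0.0856
finger_force: 0.0
```

Call:
arm_command:
  steps:
    - [1,0,0,-3,0]
    - [1,0,0,-3,0]
    - [1,0,0,0,0]

```text
t: 5.48
tool_pos: [0.625, -0.1666, -0.0021]
ee_rot: [-2.182, -2.259, 0.001]
ft_force: [-0.1, 0.7, -0.2]
opening: 0.0855
finger_force: 0.0
```

```bash
python3 - <<'E'
from h import *
s=look('side');w=look('wrist');o=ctrl.observe();print(o['tool_pos'],o['ft_force'],o['opening'])
a=w['frame'][180:480,120:520,::-1];b=s['frame'][170:250,240:347,::-1]
b=cv2.resize(b,(400,300),interpolation=cv2.INTER_CUBIC)
cv2.imwrite('pics/w5.png',np.hstack([a,b]))
E
```

```text
[ 0.62534816 -0.16675482 -0.00150771] [ 0.02579666 -0.86625998 -0.84147446] 0.08513905014587839
```

View pics/w5.png

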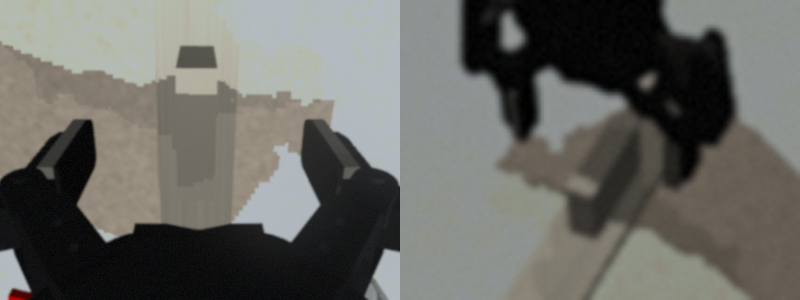

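With the TCP reading below the bench there is no contact, and the open fingertips are visibly in the air. That confirms the height offset, so I'll go lower.

Call:
arm_command:
  steps:
    - [1,0,0,-4,0]
    - [1,0,0,-4,0]
    - [1,0,0,-3,0]
    - [1,0,0,0,0]

```text
t: 5.92
tool_pos: [0.6247, -0.1666, -0.0133]
ee_rot: [-2.181, -2.259, 0.001]
ft_force: [0.1, -0.9, -0.5]
opening: 0.0851
finger_force: 0.0
```

Call:
arm_command:
  steps:
    - [1,0,0,-3,0]
    - [1,0,0,0,0]
    - [0,0,0,0,0]
    - [0,0,0,0,0]
    - [0,0,0,0,0]
    - [0,0,0,0,0]
    - [0,0,0,0,0]
    - [0,0,0,0,0]

```text
t: 6.58
tool_pos: [0.6257, -0.1668, -0.0148]
ee_rot: [2.182, 2.26, 0.0]
ft_force: [-0.1, 1.7, 0.9]
opening: 0.0152
finger_force: 60.3
```

The rib is gripped (15 mm opening, 60 N). Now I'll lift and carry the bar over the mixer.

Call:
arm_command:
  steps:
    - [0,0,0,10,0]
    - [0,0,0,25,0]
    - [0,0,0,35,0]
    - [0,-10,0,35,0]
    - [0,-10,15,35,0]
    - [0,-15,25,10,-0.02]
    - [0,-15,30,0,-0.02]
    - [0,-10,30,0,-0.015]

```text
t: 7.25
tool_pos: [0.5647, -0.0669, 0.1365]
ee_rot: [2.247, 2.194, 0.003]
ft_force: [-0.3, 0.5, -1.4]
opening: 0.0155
finger_force: 60.4
```

Call:
arm_command:
  steps:
    - [0,-10,35,0,0]
    - [0,-10,35,0,0]
    - [0,0,35,0,0]
    - [0,0,35,0,0]
    - [0,0,35,0,0]
    - [0,0,35,0,0]
    - [0,0,25,0,0]
    - [0,0,11,0,0]

```text
t: 7.92
tool_pos: [0.5443, 0.1845, 0.1349]
ee_rot: [-2.236, -2.205, -0.002]
ft_force: [0.2, 0.5, -1.3]
opening: 0.0154
finger_force: 60.4
```

Call:
arm_command:
  steps:
    - [0,0,0,0,0]
    - [0,0,0,0,0]
    - [0,0,0,0,0]

```text
t: 8.17
tool_pos: [0.5459, 0.1762, 0.1348]
ee_rot: [2.246, 2.195, -0.002]
ft_force: [0.4, -1.3, -0.9]
opening: 0.0149
finger_force: 60.4
```

```bash
python3 - <<'E'
from h import *
s=look('side');w=look('wrist');t=look('top');o=ctrl.observe();y=R.from_rotvec(o['ee_rot']).as_matrix()[:,1];print(o['tool_pos'],o['ft_force'],o['opening'],np.arctan2(y[1],y[0]))
np.save('w6.npy',w['frame'])
a=cv2.resize(w['frame'][0:420,150:490,::-1],(486,600));b=cv2.resize(s['frame'][250:480,140:340,::-1],(314,361));c=cv2.resize(t['frame'][170:290,90:290,::-1],(314,188))
out=np.zeros((600,800,3),np.uint8);out[:,:486]=a;out[:361,486:]=b;out[400:588,486:]=c
cv2.imwrite('pics/w6.png',out)
E
```

```text
[0.545892   0.17688188 0.13490246] [ 0.62016333 -0.47723312 -2.1510616 ] 0.014999554280265821 -0.02341044167725599
```

View pics/w6.png

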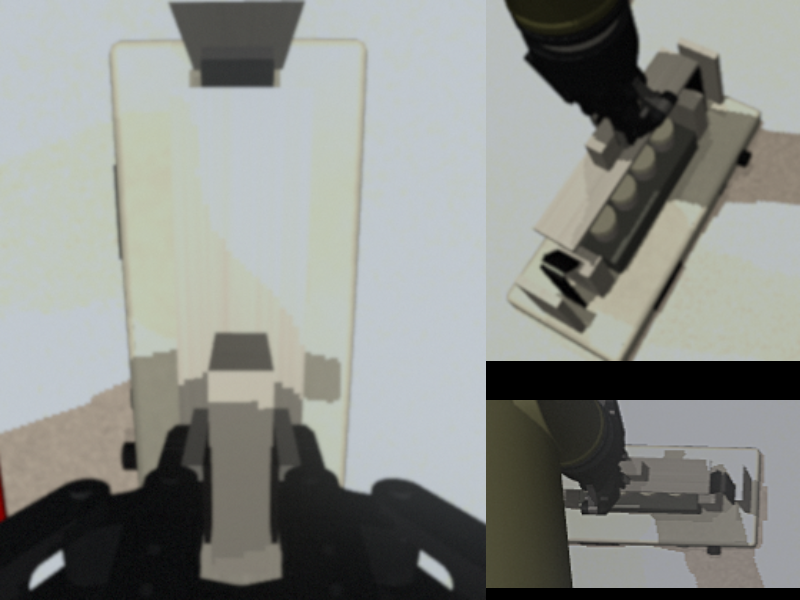

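The bar hangs squarely over the mixer. In the wrist view its +y end edge is near pixels (270,60) to (365,60), centred on the black catch at about (317,50).

```bash
python3 - <<'E'
from h import *
w=look('wrist');s=look('side')
k=1.4288
g=cv2.cvtColor(w['frame'],cv2.COLOR_RGB2GRAY)
for r in (45,52,55,57,58,59,60,61,62,64,68): print(r,g[r,262:374:6])
e=lambda x,y:(150+x/k,y/k)
print('bar end wrist',onplane(w,[e(168,86),e(308,86)],.1557))
print('bar mid edges',onplane(w,[e(178,350),e(305,350)],.1557))
print('hook sides top',onplane(w,[e(203,60),e(273,60)],.128))
print('backplate',onplane(w,[e(170,2),e(304,2)],.126))
print('base',onplane(w,[e(110,42),e(367,42),e(135,440),e(346,440)],.03))
print('side end',onplane(s,[(140+48/1.57,250+233/1.57),(140+91/1.57,250+248/1.57)],.1557))
E
```

```text
45 [197 196 196 194  83  56  53  52  52  53  52  53  56  56  80 197 197 196
 197]
52 [195 197 194 194 143  59  54  51  53  52  52  54  55  60 179 196 196 195
 197]
55 [196 196 196 193 136  57  55  54  54  53  54  54  54  62 182 195 196 196
 196]
57 [196 194 196 195 133  58  53  53  54  54  53  52  54  63 183 196 196 196
 195]
58 [196 195 196 194 133  62  55  55  53  56  56  57  55  62 183 196 196 196
 195]
59 [196 195 196 195 136  68  65  67  65  66  66  66  65  74 182 195 196 196
 196]
60 [196 197 196 195 151 105 103 106 104 105 105 103 104 110 184 195 195 197
 196]
61 [196 197 195 197 173 154 152 154 153 154 155 155 154 156 192 195 197 197
 197]
62 [195 196 196 194 189 184 184 185 186 184 186 184 185 186 194 196 196 196
 195]
64 [196 197 196 196 196 196 196 196 195 196 196 197 196 195 196 197 197 197
 196]
68 [196 196 195 196 197 195 196 196 196 197 195 196 196 195 196 195 195 197
 196]
bar end wrist [[0.52784215 0.27849777 0.1557    ]
 [0.56660913 0.27758937 0.1557    ]]
bar mid edges [[0.52651147 0.20208003 0.1557    ]
 [0.56643273 0.20114964 0.1557    ]]
hook sides top [[0.53609826 0.29165666 0.128     ]
 [0.55878077 0.29112478 0.128     ]]
backplate [[0.52600093 0.31001106 0.126     ]
 [0.56908474 0.30899052 0.126     ]]
base [[0.48384654 0.32565223 0.03      ]
 [0.6123264  0.32264751 0.03      ]
 [0.47974143 0.10733714 0.03      ]
 [0.60837812 0.10432831 0.03      ]]
side end [[0.5634549  0.28071241 0.1557    ]
 [0.52487346 0.2752856  0.1557    ]]
```

Offsets are about 2 mm in y and none in x. I'll shift by that, then descend.

Call:
arm_command:
  steps:
    - [0,0,2,-6,0]
    - [0,0,0,-8,0]
    - [0,0,0,-8,0]
    - [0,0,0,-5,0]
    - [0,0,0,-2,0]
    - [0,0,0,0,0]

```text
t: 8.92
tool_pos: [0.545, 0.1802, 0.1048]
ee_rot: [2.244, 2.198, -0.003]
ft_force: [0.5, -2.3, -0.4]
opening: 0.0151
finger_force: 60.4
```

Call:
arm_command:
  steps:
    - [0,0,0,-1,0]
    - [0,0,0,-1,0]
    - [0,0,0,-1,0]
    - [0,0,0,-1,0]
    - [0,0,0,0,0]

```text
t: 9.33
tool_pos: [0.5461, 0.1809, 0.1022]
ee_rot: [2.244, 2.198, 0.002]
ft_force: [0.7, -2.8, 2.2]
opening: 0.0151
finger_force: 60.9
```

Call:
arm_command:
  steps:
    - [0,0,0,-1,0]
    - [0,0,0,-1,0]
    - [0,0,0,-1,0]
    - [0,0,0,-1,0]
    - [0,0,0,0,0]

```text
t: 9.75
tool_pos: [0.5464, 0.1817, 0.0987]
ee_rot: [2.243, 2.199, 0.004]
ft_force: [0.0, -0.9, 5.8]
opening: 0.015
finger_force: 61.4
```

Call:
arm_command:
  steps:
    - [0,0,0,-1,0]
    - [0,0,0,-1,0]
    - [0,0,0,-1,0]
    - [0,0,0,-1,0]
    - [0,0,0,0,0]

```text
t: 10.17
tool_pos: [0.5469, 0.1818, 0.095]
ee_rot: [2.243, 2.198, 0.005]
ft_force: [0.5, -2.7, 5.9]
opening: 0.0152
finger_force: 61.5
```

Call:
arm_command:
  steps:
    - [0,0,0,-1,0]
    - [0,0,0,-1,0]
    - [0,0,0,-1,0]
    - [0,0,0,-1,0]
    - [0,0,0,0,0]

```text
t: 10.58
tool_pos: [0.5439, 0.1813, 0.0878]
ee_rot: [-2.242, -2.199, 0.004]
ft_force: [-0.1, -1.5, -6.7]
opening: 0.0151
finger_force: 59.6
```

Call:
arm_command:
  steps:
    - [0,0,0,-1,0]
    - [0,0,0,-1,0]
    - [0,0,0,-1,0]
    - [0,0,0,0,0]

```text
t: 10.92
tool_pos: [0.5455, 0.1816, 0.0867]
ee_rot: [-2.243, -2.199, -0.0]
ft_force: [-0.0, -0.2, -2.0]
opening: 0.0154
finger_force: 60.3
```

The catches snapped over (the pull went downwards). I'll keep pressing gently.

Call:
arm_command:
  steps:
    - [0,0,0,-1,0]
    - [0,0,0,0,0]
    - [0,0,0,0,0]

```text
t: 11.17
tool_pos: [0.5456, 0.1813, 0.0859]
ee_rot: [2.243, 2.199, 0.001]
ft_force: [-0.4, 0.5, -1.9]
opening: 0.0154
finger_force: 60.3
```

Call:
arm_command:
  steps:
    - [0,0,0,-1,0]
    - [0,0,0,0,0]
    - [0,0,0,0,0]

```text
t: 11.42
tool_pos: [0.5458, 0.1813, 0.0852]
ee_rot: [2.244, 2.199, 0.001]
ft_force: [-0.7, 0.1, 1.3]
opening: 0.0148
finger_force: 60.7
```

Call:
arm_command:
  steps:
    - [0,0,0,-1,0]
    - [0,0,0,0,0]
    - [0,0,0,0,0]

```text
t: 11.67
tool_pos: [0.5459, 0.1813, 0.085]
ee_rot: [2.244, 2.199, 0.002]
ft_force: [-3.3, -0.6, 6.5]
opening: 0.0147
finger_force: 61.4
```

Call:
arm_command:
  steps:
    - [0,0,0,-1,0]
    - [0,0,0,0,0]
    - [0,0,0,0,0]

```text
t: 11.92
tool_pos: [0.5459, 0.1813, 0.0849]
ee_rot: [-2.244, -2.199, -0.002]
ft_force: [-4.8, -2.0, 11.4]
opening: 0.0152
finger_force: 62.3
```

Call:
arm_command:
  steps:
    - [0,-0.6,0,0.2,0]
    - [0,0,0,0,0]
    - [0,0,0,0,0]

```text
t: 12.17
tool_pos: [0.546, 0.1813, 0.085]
ee_rot: [2.243, 2.198, 0.004]
ft_force: [-2.0, -1.1, 8.9]
opening: 0.0145
finger_force: 61.9
```

```bash
python3 - <<'E'
from h import *
F=[]
for i in range(4):
    s=look('side');F.append(ctrl.observe()['ft_force'])
print(np.round(F,1))
w=look('wrist');t=look('top')
a=cv2.resize(w['frame'][0:420,150:490,::-1],(486,600));b=cv2.resize(s['frame'][250:480,140:340,::-1],(314,361));c=cv2.resize(t['frame'][170:290,90:290,::-1],(314,188))
out=np.zeros((600,800,3),np.uint8);out[:,:486]=a;out[:361,486:]=b;out[400:588,486:]=c
cv2.imwrite('pics/w7.png',out)
E
```

```text
[[-2.3 -2.1  9.7]
 [-2.5 -1.9  9.2]
 [-2.8 -1.5  8.9]
 [-2.1 -2.3  7.6]]
```

View pics/w7.png

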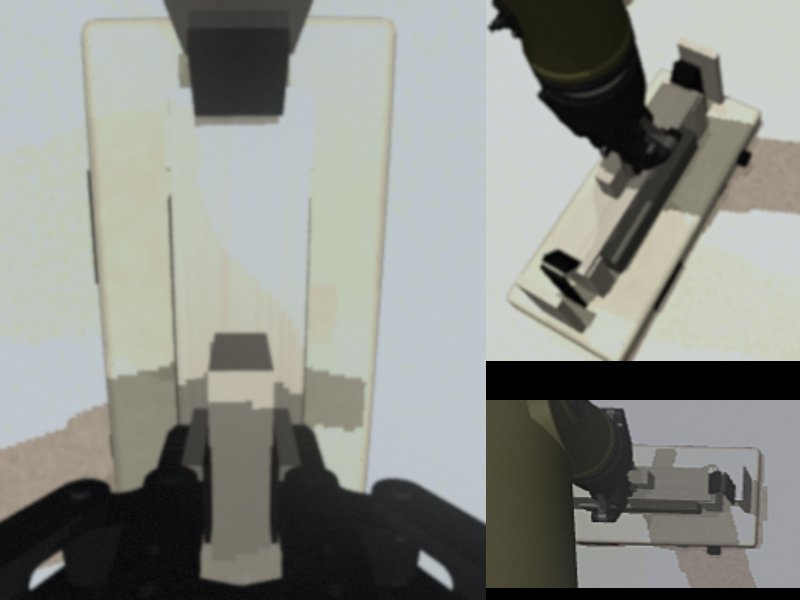

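The +y catch hook lies over the bar end at (238,110), the far catch does too, and the bar is flat on the posts. Force averages about 9 N, so I'll trim it slightly and hand in.

Call:
arm_command:
  steps:
    - [0,0,0,-0.2,0]
    - [0,0,0,0,0]
    - [0,0,0,0,0]
    - [0,0,0,0,0]

```text
t: 12.8
tool_pos: [0.546, 0.1813, 0.0849]
ee_rot: [2.244, 2.198, 0.004]
ft_force: [-3.0, -1.6, 10.3]
opening: 0.0152
finger_force: 62.0
```

```bash
python3 - <<'E'
from h import *
F=[]
for i in range(4): look('side');F.append(ctrl.observe()['ft_force'][2])
print(np.round(F,1),np.mean(F))
if 8<np.mean(F)<13: print(order.close_job())
E
```

```text
[ 9.9 10.4 10.6  9.5] 10.105366852589832
the job is handed in; nothing more can be done
None
```

The longer bar is home on the posts with both catches snapped over its ends, and the job was handed in at about 13 s with the arm still gripping the rib and pressing down at about 10 N.

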